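Hang the blue agate slice on the stand and hold it up at the second stop

ROBOT

A 7-joint arm with a two-finger parallel gripper is mounted at the origin on a cart in front of the work surface, level with it; the furniture and walls round the work are solid. World frame = base frame: x ahead of the robot, y to its left, z up, the work surface at z = 0. Lengths are in m, angles in degrees, forces in N, time in s.
With the tool pointing down it reaches from about 0.4 to 0.85 m from the base axis. Payload 4.5 kg.
Tool frame: the origin (TCP) lies at the very end of the fingers, on their centre line; the grasp point (between the pads) lies 19 mm behind it (tcp_to_grasp is the distance from the TCP to the grasp point, in m); z points along the fingers, y is the line along which they close (so a half turn about z gives the same grasp; the last joint's range is limited). The gripper opens to 88 mm and grips with 3 to 60 N. Pads are 18 mm wide; open, the fingers measure 123 mm over their backs; the gripper's body (75 mm by 187 mm) begins 45 mm behind the grasp point.
Start: joints at [66.795, 39.483, -11.15, 89.685, 9.013, 51.709, -12.324], TCP at [0.266, -0.566, 0.239] pointing down, gripper open.
Joint ranges: [-172.22, 172.22], [-26.19, 119.32], [-84.43, 86.54], [7.71, 146.69], [-57.33, 237.33], [2.42, 119.75], [-152.13, 152.13]. Speed limits (degrees/s): [147.25, 147.25, 180, 180, 180, 180, 180].

INTERFACE

Orientations are given as a 3x3 rotation matrix whose columns are the frame's x, y, z axes.
In Python, from bench import get_state, snapshot, hand_in, trace, tcp_to_grasp gives the robot as it stands.
- The arm moves only by the shell command python3 -m crank 'ROWS' [FORCE]. ROWS is a JSON object of lists of equal length, an entry for each row: "turn": the turn, a rotation vector about the world's x, y, z in rad, a list of three; "xyz": the shift along the world's x, y, z in mm, a list of three; "claw": the opening in per cent of the stroke, from 0 (shut) to 100 (fully open). In form: {"turn": [[ax, ay, az], ...], "xyz": [[x, y, z], ...], "claw": [claw, ...]}. A call has 1 to 20 rows; each row shifts and turns the commanded pose from where the row before left it; what a row does not reach is not made up. A row lasts 1/12 s, in which the tool goes at most 41.7 mm and 7.16 degrees, less where a joint would pass 70% of its speed; a pose out of reach is approached as far as the arm can. A call with a gripper value outside its range is refused whole. The fingers move at their own pace and stop on an object; FORCE is the grip in N (left out, the last holds). Time passes only in rows, so rows that do not move let the fingers close. It gives the time, the measured TCP pose, the force, the opening and the grip force at its end, in the units of the state.
- get_state(): the state, without advancing time (a new reading comes with each control period).
- snapshot(name): name is "side" or "top"; returns a dict with "image" (400x640x3 uint8, blue, green, red), "intrinsics" (3x3 intrinsics, pixels), "xyz" and "attitude" of the camera in the world. Camera axes: x right, y up, looking along -z (the intrinsics and any distortion apply to the point x, -y, -z); pixel columns grow to the right and rows downward; lengths in m; the calibration is good to about 2 mm. A picture is of the moment at which its call begins. There is no depth.
- hand_in(): hands the job in; it is judged then, once.
Trained networks look in a picture, given as the dict that the camera call returned (one of the last four; its "shot" number tells which), for a name from the list of things; names that differ only in an ending like _2 or _b are one class to them, and where a whole thing is asked for, a point or a joint stands for the part that bears it (a point fixed in the world has none). Each returns a list of dicts, best first, with "p" (0 to 1); they miss things now and then, are a little off and sometimes report something else, mostly with a low value. They report only what shows in the picture. A call takes as long as a camera call.
- trace(picture, thing): "region" (400x640 bool, what is visible of it) and "box" ([left, top, right, bottom] in pixels, round what is visible of it).
The state is a dict: "time_s": time; "joints": joint angles; "dq": joint speeds; "tau": joint torques, N m; "tcp_pos": TCP position; "ee_rot": TCP orientation; "contact_force": force on the tool from outside, world axes, zero at the start; "ft_torque": the same for the moment, N m; "opening": finger opening in m; "finger_force": force on a finger pad.
Only numpy, scipy, OpenCV 4.12 (cv2) and the standard library are available. Lean on these libraries where they do the work, as an engineer would, in place of code of your own. Each camera call takes 0.05 s, during which the arm holds its last target. There are 200 camera calls.

TASK

Take the blue banded agate slice out of the wooden rack, hang it by its hole on the stand's peg and let go of it. Then grip the stand's black head from above so that the red catch button in its side is squeezed in, draw the column up past the first stop to the second, its full height, and finish while still holding it up there, steady and with the button squeezed, so that I can photograph the slice and then have it brought straight down again. The slice stays hanging free on the peg; leave the brown slice, the clear crystal tower, the agate egg and the chip jar as they are.

Things in the scene. Friction and masses are not known exactly. Their poses are not given: they have to be found in the camera images.
- blue_slice: Polished agate slice with blue and white bands, grey rind, 91 wide (y) x 102 high (z) x 7 thick (x), about 160 g. Origin: middle of its flat foot; z up the slice, x its thin direction. It stands loosely upright in one of the rack's two kerfs, 18 mm deep; which one varies. The 14 mm of stone between the hole and the top edge can be gripped from above across the 7 mm.
- blue_slice_hole (a point): Centre of the through hole (along x) of the blue slice, clear diameter 20, lined with a brass eyelet that is under 1 mm proud; 78 above the foot, 24 below the top edge.
- brown_slice: Agate slice of the same size and shape with brown and cream bands, in the rack's other kerf 80 mm away (slices face each other). To be left alone.
- slice_rack: Dark wooden rack, 150 (x) x 72 (y) x 26 high, fixed. Origin: centre of its underside. Two kerfs along y at x = -40 and +40, 8.5 wide, floor at z = 8, open at both ends.
- stand: Fixed display stand: round marble base 112 diameter x 18 high, dark tube 22 diameter with black collar (28 diameter) up to z = 136, from which a steel column with a head slides up. Origin: centre of the underside, on the column's axis; z up, the peg points to -x, the button is in the +y side.
- head_grip (a point): Centre of the column's black head, which is 26 (x) x 32 (y) x 56 high (z), axes as the stand's; 168 above the table when down, moves with the column. Gripped from above across y: one pad on the button, the other on the plain side (38 wide with the button out, 34 with it in).
- button_face (a point): Middle of the outer face of the red spring button, 15 (x) x 34 high (z), in the head's +y side, 6 mm proud of it, at the height of head_grip; presses along -y.
- peg_root (a point): Where the free part of the steel peg begins at the head's front, on the peg's axis. The peg is a round rod 7 in diameter, 60 long, rising at 10 degrees from here towards the tip.
- peg_tip (a point): Centre of the brass ball, 9 diameter, at the outer end of the peg; 59 further out (-x of the stand) and 11 higher than peg_root.
- stand_column (a joint): Height of the column in m: 0 down, 0.040 first stop, 0.080 second stop and end of travel. A catch pin holds it at 0, 0.040 and 0.080 while the button is out; with the button in it slides freely and sinks under its weight (about 0.28 kg with the head, plus the slice; drag about 1 N). Dark rings on the column come out of the collar at the stops.
- stand_button (a joint): Travel of the red button in m: 0 out, 0.004 fully in; spring 3 N at the start, 7 N fully in. In by 0.0035 or more frees the catch. Let go between stops, the pin only drags on the tube inside: the column stays or sinks, and locks when the pin meets a hole.
- tower_clear: Clear six-sided crystal tower, 25 x 24 x 104 high, standing loose between rack and stand. Origin: centre of its foot. To be left alone.
- egg_agate: Brown agate egg, 42 x 42 x 48 high, standing loose. Origin: centre of its foot. To be left alone.
- chip_jar: Small clear jar of amber chips with black lid, 46 diameter x 74 high, loose, behind the stand. Origin: centre of its foot. To be left alone.

How it is judged:
By the outcome, as a careful person would: the job done as asked, in the order asked, and still so for the second after the job is handed in, while the arm keeps its last pose, push and grip.
It also fails if it takes over 72 s, if anything falls off the work surface, if the arm or the gripper's body presses on something with over 40 N, if the wrist force passes 120 N, or if a joint passes its speed limit or range.

## Working session

There is one attempt and no reset: what is moved stays moved. The work goes in short steps, Python scripts to look and compute and a shell command to move; the robot and the scene stay as the last step left them, time stands still between calls to the robot, and variables do not carry over. Pictures are saved under pics/ and viewed, at most 13 in all, crops included, and the job is handed in when it is done.

```bash
mkdir -p pics; ls
python3 - <<'E'
from bench import *
import cv2,numpy as np
s=get_state();print({k:np.round(v,3).tolist() for k,v in s.items()},tcp_to_grasp)
for n in("side","top"):
    p=snapshot(n);cv2.imwrite(f"pics/{n}0.png",p["image"]);print(n,p["intrinsics"],p["xyz"],p["attitude"],[k for k in p])
    for t in("blue_slice","brown_slice","slice_rack","stand","head_grip","button_face","peg_tip","tower_clear","egg_agate","chip_jar","blue_slice_hole"):
        r=trace(p,t);print(t,[(round(d["p"],2),np.round(d["box"]).tolist()) for d in r[:2]])
E
```

```text
pics
{'time_s': 0.0, 'joints': [66.795, 39.534, -11.146, 89.745, 9.014, 51.708, -12.324], 'dq': [-0.062, 0.026, -0.095, -0.008, 0.034, 0.047, 0.038], 'tau': [0.0, -52.756, -1.267, -15.343, -0.053, 0.007, 0.0], 'tcp_pos': [0.265, -0.565, 0.238], 'ee_rot': [[0.905, 0.425, -0.001], [0.425, -0.905, 0.002], [-0.0, -0.002, -1.0]], 'contact_force': [-0.81, -0.298, -1.074], 'ft_torque': [0.017, 0.028, 0.021], 'finger_force': 0.0, 'opening': 0.088} 0.0187
side [[377.47489566   0.         318.73711251]
 [  0.         377.47489566 206.07528153]
 [  0.           0.           1.        ]] [0.20855558 0.80726603 0.53327317] [[-0.93999023  0.14898641 -0.30695508]
 [-0.34028596 -0.34349306  0.87533878]
 [ 0.02497664  0.92726241  0.3735781 ]] ['image', 'intrinsics', 'xyz', 'attitude', 'shot']
blue_slice [(0.85, [345.0, 195.0, 359.0, 217.0])]
brown_slice [(0.83, [362.0, 195.0, 381.0, 226.0])]
slice_rack [(0.65, [338.0, 210.0, 384.0, 235.0])]
stand [(0.62, [251.0, 228.0, 267.0, 255.0]), (0.59, [272.0, 201.0, 319.0, 282.0])]
head_grip [(0.73, [278.0, 199.0, 320.0, 227.0])]
button_face []
peg_tip [(0.69,
[... 536 characters left out ...]
7656e-03]
 [-3.96003468e-04  2.03894967e-01  9.78992689e-01]] ['image', 'intrinsics', 'xyz', 'attitude', 'shot']
blue_slice [(0.67, [271.0, 191.0, 282.0, 199.0]), (0.64, [264.0, 188.0, 298.0, 222.0])]
brown_slice [(0.44, [373.0, 231.0, 402.0, 244.0]), (0.38, [382.0, 208.0, 410.0, 221.0])]
slice_rack [(0.71, [373.0, 204.0, 407.0, 255.0])]
stand [(0.79, [264.0, 188.0, 299.0, 221.0])]
head_grip [(0.58, [268.0, 186.0, 281.0, 222.0])]
button_face []
peg_tip [(0.61, [270.0, 190.0, 284.0, 202.0])]
tower_clear []
egg_agate [(0.43, [219.0, 251.0, 235.0, 262.0])]
chip_jar [(0.75, [369.0, 205.0, 405.0, 254.0]), (0.54, [295.0, 153.0, 304.0, 174.0])]
blue_slice_hole [(0.46, [382.0, 211.0, 408.0, 222.0])]
```

Run:
```python
import cv2
a=cv2.imread("pics/side0.png")[180:350,220:420];b=cv2.imread("pics/top0.png")[135:275,205:425]
cv2.imwrite("pics/s1.png",cv2.resize(a,(700,595),interpolation=cv2.INTER_CUBIC))
cv2.imwrite("pics/t1.png",cv2.resize(b,(792,504),interpolation=cv2.INTER_CUBIC))
```

```text
(no output)
```

View pics/s1.png

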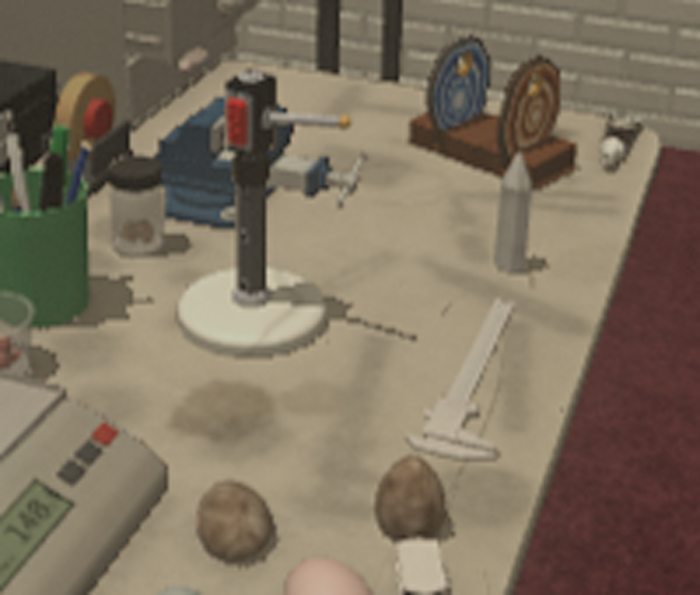

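View pics/t1.png

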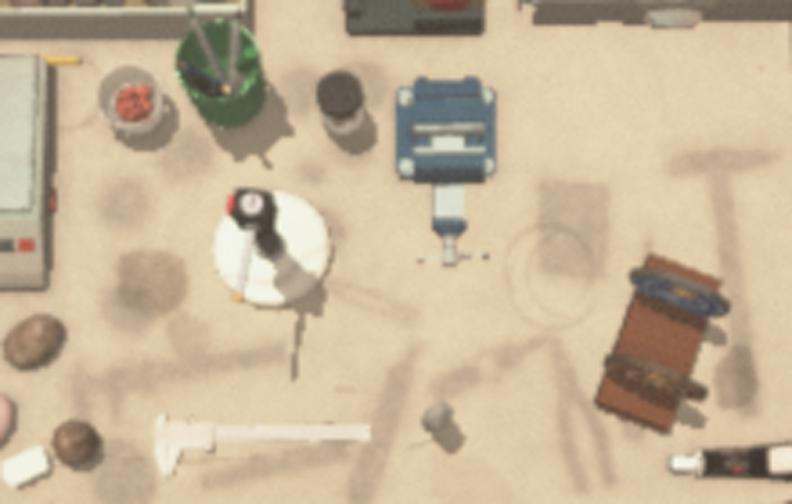

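Side view: the blue slice is in the far kerf, with its eyelet at crop (465,66). The stand's peg tip is at (345,121) and the button at (237,122). The top view agrees: slice around (680,290), peg tip at (237,297), base centre at (272,248). Next I fit the stand and rack poses to these picks.

```bash
cat > h.py <<'E'
import numpy as np,cv2
C={"side":(377.475,318.737,206.075,[0.20855558,0.80726603,0.53327317],[[-0.93999023,0.14898641,-0.30695508],[-0.34028596,-0.34349306,0.87533878],[0.02497664,0.92726241,0.3735781]]),
"top":(392.47,314.28,199.734,[0.29622524,-0.10404087,1.32237747],[[-1.29778977e-02,9.78909271e-01,-2.03882843e-01],[-9.99915705e-01,-1.27860053e-02,2.25847656e-03],[-3.96003468e-04,2.03894967e-01,9.78992689e-01]])}
def proj(n,P):
    f,cx,cy,t,R=C[n];q=(np.atleast_2d(P)-t)@np.array(R)
    return np.c_[cx-f*q[:,0]/q[:,2],cy+f*q[:,1]/q[:,2]]
crop=dict(side=(220,180,3.5),top=(205,135,3.6))
def un(n,p): x,y,s=crop[n];return np.array([x+(p[0]+.5)/s-.5,y+(p[1]+.5)/s-.5])
def frame(p,L):
    c,s=np.cos(p[2]),np.sin(p[2]);L=np.atleast_2d(L)/1000
    return np.c_[p[0]+c*L[:,0]-s*L[:,1],p[1]+s*L[:,0]+c*L[:,1],L[:,2]]
E
python3 - <<'E'
from h import *
from scipy.optimize import least_squares
# stand: x,y,yaw, root x (mm), root z
def st(p):
    rx,rz=p[3],p[4]
    return [("top",[0,0,18],(272,248)),("side",[0,0,18],(252,306)),("top",[0,0,196],(250,203)),("side",[0,0,196],(252,76)),
     ("side",[0,22,168],(237,122)),("top",[-rx-59,0,rz+11],(237,297)),("side",[-rx-59,0,rz+11],(345,121)),("side",[-rx,0,rz],(277,119))]
def rk(p):
    return [("top",[75,36,26],(652,255)),("top",[75,-36,26],(722,279)),("top",[-75,36,26],(599,400)),("top",[-75,-36,26],(672,429)),
     ("side",[75,36,26],(412,118)),("side",[-75,36,26],(532,165)),("side",[-75,-36,26],(577,147)),
     ("side",[40,0,86],(465,66)),("side",[-40,0,86],(540,72)),("top",[40,0,110],(681,288)),("top",[-40,0,110],(653,375))]
for f,x0 in((st,[.4,0,0,13,160]),(rk,[.35,-.3,-.35])):
    def res(p): return np.concatenate([proj(n,frame(p,L))[0]-un(n,c) for n,L,c in f(p)])
    r=least_squares(res,x0,loss="soft_l1",x_scale=[.01,.01,.05,5,5][:len(x0)])
    print(np.round(r.x,4),np.degrees(r.x[2]));print(np.round(res(r.x).reshape(-1,2),1).tolist())
E
```

```text
[ 5.578000e-01  1.160000e-02 -1.572000e-01  1.677460e+01  1.664219e+02] -9.008142847951714
[[-0.9, -0.4], [0.4, -3.2], [-0.1, 0.2], [0.3, -0.4], [-0.3, -0.1], [-0.1, 0.3], [0.5, 0.2], [-1.1, -0.2]]
[ 0.4622 -0.3487 -0.3943] -22.592670194547775
[[-0.9, -0.5], [-0.1, 0.6], [-1.6, 0.7], [-1.2, 0.8], [-0.4, -0.1], [1.2, -0.4], [0.8, -1.6], [-0.1, -1.5], [-2.1, 3.0], [2.8, -0.5], [2.0, -0.9]]
```

```bash
cat > ov.py <<'E'
from h import *
def draw(ps,pr,out):
    ims={}
    for n,(x0,y0,w,h) in dict(side=(270,185,120,70),top=(355,190,70,70)).items():
        a=cv2.imread(f"pics/{n}0.png")[y0:y0+h,x0:x0+w];s=6
        a=cv2.resize(a,None,fx=s,fy=s,interpolation=cv2.INTER_CUBIC)
        def pl(P,col,closed=True):
            q=(proj(n,P)-[x0,y0]+.5)*s-.5
            cv2.polylines(a,[np.int32(np.round(q*8))],closed,col,1,cv2.LINE_AA,3)
        pl(frame(pr,[[75,36,26],[75,-36,26],[-75,-36,26],[-75,36,26]]),(0,255,0))
        t=np.linspace(0,2*np.pi,40)
        for sx in(40,-40):
            pl(frame(pr,np.c_[0*t+sx,10*np.cos(t),86+10*np.sin(t)]),(0,0,255))
            pl(frame(pr,np.c_[0*t+sx,45.5*np.cos(t),59+51*np.sin(t)]),(255,0,255))
        ims[n]=a
    cv2.imwrite(out+"_s.png",ims["side"]);cv2.imwrite(out+"_t.png",ims["top"])
    a=np.zeros((420+420,720,3),np.uint8);a[:420]=ims["side"];a[420:,:420]=ims["top"][:420];
    cv2.imwrite(out+".png",cv2.resize(a,(514,600),interpolation=cv2.INTER_AREA))
E
python3 - <<'E'
from ov import *
draw(None,[.4622,-.3487,-.3943],"pics/o1")
E
```

```text
(no output)
```

View pics/o1.png

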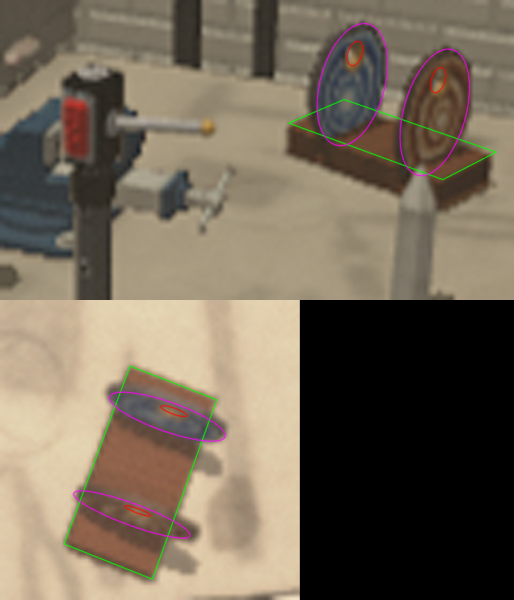

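```bash
python3 -m crank '{"turn":[[0,0,0.0614],[0,0,0.0614],[0,0,0.0614],[0,0,0.0614],[0,0,0.0614],[0,0,0.0614],[0,0,0.0614],[0,0,0.0614],[0,0,0.0614],[0,0,0.0614],[0,0,0.0614],[0,0,0.0614],[0,0,0],[0,0,0]],"xyz":[[19.5,16.8,0],[19.5,16.8,0],[19.5,16.8,0],[19.5,16.8,0],[19.5,16.8,0],[19.5,16.8,0],[19.5,16.8,0],[19.5,16.8,0],[19.5,16.8,0],[19.5,16.8,0],[19.5,16.8,0],[19.5,16.8,0],[0,0,-40],[0,0,-20]],"claw":[45,45,45,45,45,45,45,45,45,45,45,45,45,45]}' 30
python3 -m crank '{"turn":[[0,0,0],[0,0,0],[0,0,0]],"xyz":[[0,0,0],[0,0,0],[0,0,0]],"claw":[45,45,45]}'
python3 - <<'E'
from bench import *;import cv2,numpy as np
s=get_state();print(np.round(s["tcp_pos"],4),np.round(s["ee_rot"],3).tolist(),s["opening"],np.round(s["joints"],0),s["contact_force"])
a=snapshot("side")["image"][130:240,290:400];b=snapshot("top")["image"][180:270,350:440]
cv2.imwrite("pics/a2.png",np.hstack([cv2.resize(a,(400,400),interpolation=2),cv2.resize(b,(400,400),interpolation=2)]))
E
```

```text
time_s: 2.37
tcp_pos: [0.5011, -0.3619, 0.1772]
ee_rot: [[0.381, 0.924, 0.001], [0.924, -0.381, 0.001], [0.002, 0.0, -1.0]]
contact_force: [-2.3, -0.7, -0.8]
opening: 0.0397
finger_force: 0.0
time_s: 2.62
tcp_pos: [0.5002, -0.365, 0.18]
ee_rot: [[0.386, 0.923, 0.002], [0.923, -0.386, -0.001], [-0.0, 0.002, -1.0]]
contact_force: [-0.9, -0.8, 0.5]
opening: 0.04
finger_force: 0.0
[ 0.5002 -0.365   0.18  ] [[0.386, 0.923, 0.002], [0.923, -0.386, -0.001], [-0.0, 0.002, -1.0]] 0.0400287256940221 [ 43.  44. -20.  94.  19.  46.  -8.] [-0.90429176 -0.84295619  0.47522685]
```

View pics/a2.png

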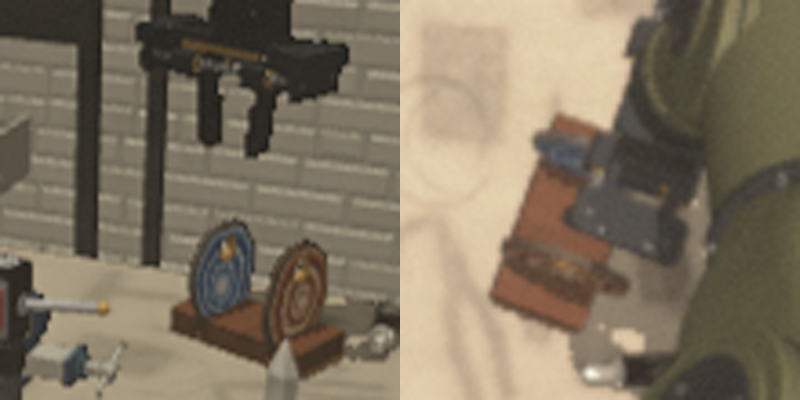

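The side view shows the fingertips' midpoint at crop (233,150), straight above the blue slice. The slice's top is near (232,219) and its hole at (229,247).

Run:
```python
from h import *
for n,P in(("tcp",[.5002,-.365,.18]),("top",[.4991,-.3641,.110]),("hole",[.4991,-.3641,.086])):
    print(n,(proj("side",P)[0]-[290,130]+.5)*3.636-.5)
for d in([1,0,0],[0,1,0],[0,0,1]): print(d,(proj("side",np.array([.4991,-.3641,.1])+.01*np.array(d))-proj("side",[.4991,-.3641,.1]))*3.636)
```

```text
tcp [233.34902965 147.52297502]
top [229.74035185 220.59815954]
hole [228.23138995 244.83159925]
[1, 0, 0] [[-10.37927966  -1.48499338]]
[0, 1, 0] [[-2.83291514  3.39322475]]
[0, 0, 1] [[  0.63131041 -10.13864085]]
```

```bash
python3 -m crank '{"turn":[[0,0,0],[0,0,0],[0,0,0],[0,0,0],[0,0,0],[0,0,0],[0,0,0],[0,0,0],[0,0,0],[0,0,0]],"xyz":[[-0.5,0.5,-20],[0,0,-20],[0,0,-20],[0,0,-12],[0,0,-10],[0,0,0],[0,0,0],[0,0,0],[0,0,0],[0,0,0]],"claw":[45,45,45,45,45,45,45,45,45,45]}' 30
python3 -m crank '{"turn":[[0,0,0],[0,0,0],[0,0,0],[0,0,0],[0,0,0],[0,0,0],[0,0,0],[0,0,0],[0,0,0],[0,0,0]],"xyz":[[0,0,0],[0,0,0],[0,0,0],[0,0,0],[0,0,0],[0,0,0],[0,0,0],[0,0,0],[0,0,0],[0,0,0]],"claw":[30,20,12,4,2,0,0,0,0,0]}' 30
```

```text
time_s: 3.55
tcp_pos: [0.4996, -0.364, 0.0977]
ee_rot: [[0.385, 0.923, 0.002], [0.923, -0.385, -0.001], [-0.0, 0.002, -1.0]]
contact_force: [0.4, -0.0, -0.5]
opening: 0.0398
finger_force: 0.0
time_s: 4.38
tcp_pos: [0.4992, -0.3637, 0.0967]
ee_rot: [[0.385, 0.923, 0.0], [0.923, -0.385, -0.0], [0.0, 0.0, -1.0]]
contact_force: [0.3, -0.6, -0.1]
opening: 0.0067
finger_force: 30.0
```

```bash
python3 -m crank '{"turn":[[0,0,0],[0,0,0],[0,0,0],[0,0,0],[0,0,0],[0,0,0],[0,0,0],[0,0,0],[0,0,0],[0,0,0]],"xyz":[[0,0,5],[0,0,10],[0,0,10],[0,0,15],[0,0,20],[0,0,20],[0,0,20],[0,0,15],[0,0,5],[0,0,0]],"claw":[0,0,0,0,0,0,0,0,0,0]}' 30
python3 -m crank '{"turn":[[0,0,0.013],[0,0,0.013],[0,0,0.013],[0,0,0.013],[0,0,0.013],[0,0,0.013],[0,0,0.013],[0,0,0.013],[0,0,0.013],[0,0,0.013],[0,0,0.013],[0,0,0.013],[0,0,0.013],[0,0,0.013],[0,0,0.013],[0,0,0.014],[0,0,0.014],[0,0,0.014],[0,0,0],[0,0,0]],"xyz":[[-1,8,0],[-2,16,0],[-3,24,0],[-3,25,0],[-3,25,0],[-3,25,0],[-3,25,0],[-3,25,0],[-3,25,0],[-3,25,0],[-3,25,0],[-3,25,0],[-3,25,0],[-3,25,0],[-3,25,0],[-3,24,0],[-1,12,0],[0,8,0],[0,0,0],[0,0,0]],"claw":[0,0,0,0,0,0,0,0,0,0,0,0,0,0,0,0,0,0,0,0]}' 30
python3 -m crank '{"turn":[[0,0,0],[0,0,0],[0,0,0],[0,0,0]],"xyz":[[0,0,0],[0,0,0],[0,0,0],[0,0,0]],"claw":[0,0,0,0]}'
python3 - <<'E'
from bench import *;import cv2,numpy as np
s=get_state();print(np.round(s["joints"],0))
a=snapshot("side")["image"];b=snapshot("top")["image"]
cv2.imwrite("pics/side3.png",a);cv2.imwrite("pics/top3.png",b)
cv2.imwrite("pics/a3.png",np.hstack([cv2.resize(a[160:260,240:350],(550,500),interpolation=2),cv2.resize(b[170:270,240:290],(250,500),interpolation=2)]))
E
```

```text
time_s: 5.22
tcp_pos: [0.4996, -0.364, 0.2188]
ee_rot: [[0.385, 0.923, 0.002], [0.923, -0.385, -0.002], [-0.001, 0.003, -1.0]]
contact_force: [-0.1, -1.2, -2.3]
opening: 0.0066
finger_force: 30.0
time_s: 6.88
tcp_pos: [0.4525, 0.0278, 0.2163]
ee_rot: [[0.157, 0.988, -0.001], [0.988, -0.157, -0.001], [-0.001, -0.001, -1.0]]
contact_force: [-0.5, -1.4, -1.6]
opening: 0.0065
finger_force: 30.0
time_s: 7.22
tcp_pos: [0.4531, 0.0275, 0.2167]
ee_rot: [[0.159, 0.987, -0.0], [0.987, -0.159, -0.0], [-0.0, -0.0, -1.0]]
contact_force: [-0.8, -0.8, -2.6]
opening: 0.0068
finger_force: 30.0
[  5.  30. -22. 119.  20.  34. -40.]
```

View pics/a3.png

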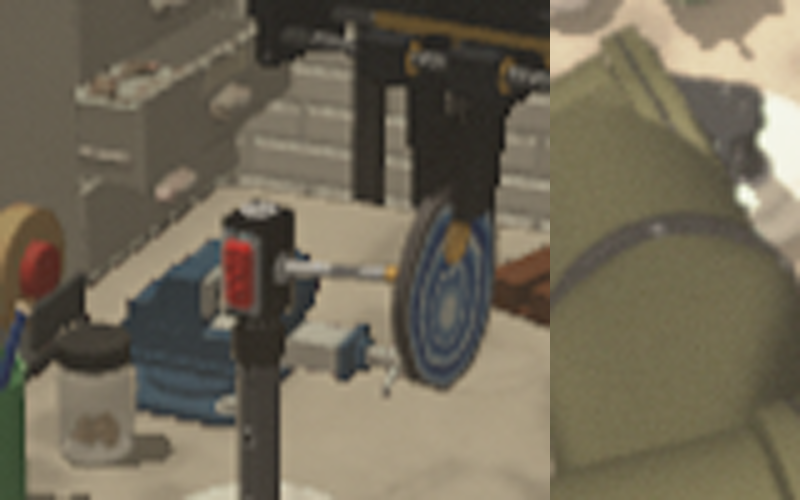

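The slice is held with its hole at about crop (457,243), just left of the peg tip (392,271), and its face is square to the peg. The top view is blocked by the arm.

Run:
```python
from h import *
from bench import *
T=np.array([.4531,.0275,.2167]);S=[.5578,.0116,-.1572]
f=lambda P:np.round((proj("side",P)-[240,160]+.5)*5-.5,1).tolist()
print("tcp",f(T),"hole",f(T-[0,0,.0115]),"bottom",f(T-[0,0,.0895]))
ey=np.array([.157,.988,0]);t=np.linspace(0,2*np.pi,73)[:,None]
R=np.array([.988,-.157,0]);c=T-[0,0,.0385]
P=np.vstack([c+s*.0035*R+np.cos(t)*.0455*ey+np.sin(t)*[0,0,.051] for s in(-1,1)])
q=np.array(f(P));print("sil",q.min(0),q.max(0))
print("d ey 1mm",np.array(f(T+.001*ey))-f(T),"z",np.array(f(T+[0,0,.001]))-f(T))
print("tip",f(frame(S,[-75.8,0,177.4])),"root",f(frame(S,[-16.8,0,166.4])))
im=cv2.imread("pics/side3.png").astype(int);B,G,Rr=im[...,0],im[...,1],im[...,2]
m=(Rr-B>45)[195:225,318:345]
ys,xs=np.nonzero(m);print("gold",list(zip(xs+318,ys+195)))
m=(B-Rr>8)[195:245,318:345];ys,xs=np.nonzero(m);print("blue",xs.min()+318,xs.max()+318,ys.min()+195,ys.max()+195)
```

```text
tcp [[455.1, 209.3]] hole [[454.2, 232.2]] bottom [[448.3, 382.4]]
sil [399.  178.6] [501.3 390.8]
d ey 1mm [[-1.   0.6]] z [[ 0.1 -2.1]]
tip [[395.5, 273.9]] root [[290.5, 269.2]]
gold [(np.int64(330), np.int64(205)), (np.int64(331), np.int64(205)), (np.int64(332), np.int64(205)), (np.int64(333), np.int64(205)), (np.int64(330), np.int64(206)), (np.int64(331), np.int64(206)), (np.int64(332), np.int64(206)), (np.int64(333), np.int64(206)), (np.int64(330), np.int64(207)), (np.int64(331), np.int64(207)), (np.int64(332), np.int64(207)), (np.int64(333), np.int64(207)), (np.int64(330), np.int64(208)), (np.int64(331), np.int64(208)), (np.int64(332), np.int64(208)), (np.int64(329), np.int64(209)), (np.int64(330), np.int64(209)), (np.int64(331), np.int64(209)), (np.int64(332), np.int64(209)), (np.int64(329), np.int64(210)), (np.int64(330), np.int64(210)), (np.int64(331), np.int64(210)), (np.int64(332), np.int64(210)), (np.int64(329), np.int64(211)), (np.int64(330), np.int64(211)), (np.int64(331), np.int64(211)), (np.int64(344), np.int64(211)), (np.int64(342), np.int64(212)), (np.int64(343), n
[... 199 characters left out ...]
(213)), (np.int64(342), np.int64(213)), (np.int64(343), np.int64(213)), (np.int64(344), np.int64(213)), (np.int64(318), np.int64(214)), (np.int64(319), np.int64(214)), (np.int64(339), np.int64(214)), (np.int64(340), np.int64(214)), (np.int64(341), np.int64(214)), (np.int64(342), np.int64(214)), (np.int64(343), np.int64(214)), (np.int64(344), np.int64(214)), (np.int64(318), np.int64(215)), (np.int64(339), np.int64(215)), (np.int64(340), np.int64(215)), (np.int64(341), np.int64(215)), (np.int64(342), np.int64(215)), (np.int64(343), np.int64(215)), (np.int64(344), np.int64(215)), (np.int64(342), np.int64(216)), (np.int64(343), np.int64(216)), (np.int64(344), np.int64(216))]
blue 322 337 203 235
```

Run:
```python
from h import *
T=np.array([.4531,.0275,.2167]);ey=np.array([.157,.988,0]);R=np.array([.988,-.157,0])
t=np.linspace(0,2*np.pi,90)[:,None]
im=cv2.imread("pics/side3.png");x0,y0,w,h=312,192,34,56;k=8
a=cv2.resize(im[y0:y0+h,x0:x0+w],None,fx=k,fy=k,interpolation=cv2.INTER_NEAREST)
outs=[]
for oy,oz in((0,-.0115),(.004,-.0115),(.006,-.010)):
    b=a.copy();H=T+oy*ey+[0,0,oz]
    for s,col in((-1,(0,0,255)),(1,(0,255,0))):
        for r,rz,cz in((.010,.010,0),(.0455,.051,-.027)):
            q=(proj("side",H+s*.0035*R+np.cos(t)*r*ey+np.sin(t)*[0,0,rz]+[0,0,cz])-[x0,y0]+.5)*k
            cv2.polylines(b,[np.int32(q)],True,col,1,cv2.LINE_AA)
    outs.append(b)
b=np.hstack(outs);print(b.shape);cv2.imwrite("pics/a4.png",cv2.resize(b,(800,int(b.shape[0]*800/b.shape[1])),interpolation=cv2.INTER_AREA))
```

```text
(448, 816, 3)
```

View pics/a4.png

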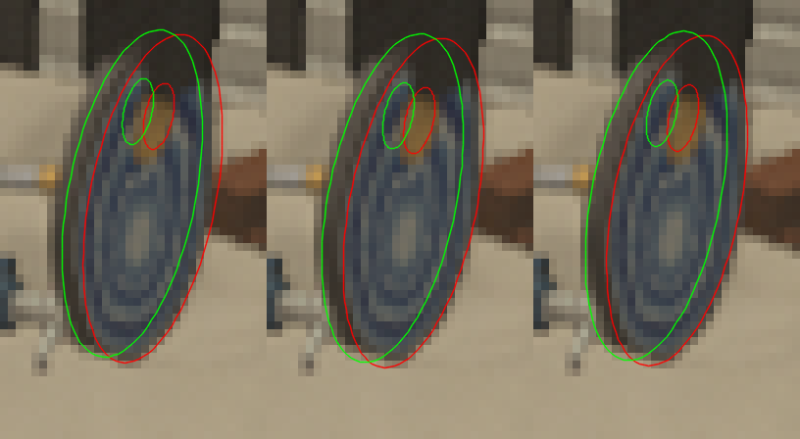

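The fit puts the hole about 3 mm to +y of the tool line and 12 mm below the TCP. I go down to peg height with that correction, then slide onto the tip.

```bash
python3 -m crank '{"turn":[[0,0,0],[0,0,0],[0,0,0],[0,0,0],[0,0,0],[0,0,0],[0,0,0]],"xyz":[[0,-2.3,-6],[0,0,-8],[0,0,-8],[0,0,-4],[0,0,0],[0,0,0],[0,0,0]],"claw":[0,0,0,0,0,0,0]}' 30
python3 -m crank '{"turn":[[0,0,0],[0,0,0],[0,0,0],[0,0,0],[0,0,0],[0,0,0],[0,0,0],[0,0,0],[0,0,0],[0,0,0],[0,0,0],[0,0,0]],"xyz":[[4,-0.6,0],[4,-0.6,0],[4,-0.6,0],[4,-0.6,0],[4,-0.6,0],[4,-0.6,0],[4,-0.6,0],[4,-0.6,0],[4,-0.6,0],[4,-0.6,-0.7],[0,0,0],[0,0,0]],"claw":[0,0,0,0,0,0,0,0,0,0,0,0]}' 30
python3 - <<'E'
from bench import *;import cv2,numpy as np
a=snapshot("side")["image"]
cv2.imwrite("pics/side5.png",a);cv2.imwrite("pics/a5.png",cv2.resize(a[180:250,260:350],(720,560),interpolation=2))
E
```

```text
time_s: 7.9
tcp_pos: [0.4532, 0.0262, 0.1907]
ee_rot: [[0.157, 0.988, 0.0], [0.988, -0.157, 0.0], [0.0, 0.0, -1.0]]
contact_force: [0.6, 0.3, -1.3]
opening: 0.0069
finger_force: 30.0
time_s: 8.9
tcp_pos: [0.4931, 0.02, 0.1899]
ee_rot: [[0.158, 0.987, -0.0], [0.987, -0.158, 0.0], [0.0, -0.0, -1.0]]
contact_force: [-0.7, -0.0, -1.9]
opening: 0.007
finger_force: 30.0
```

View pics/a5.png

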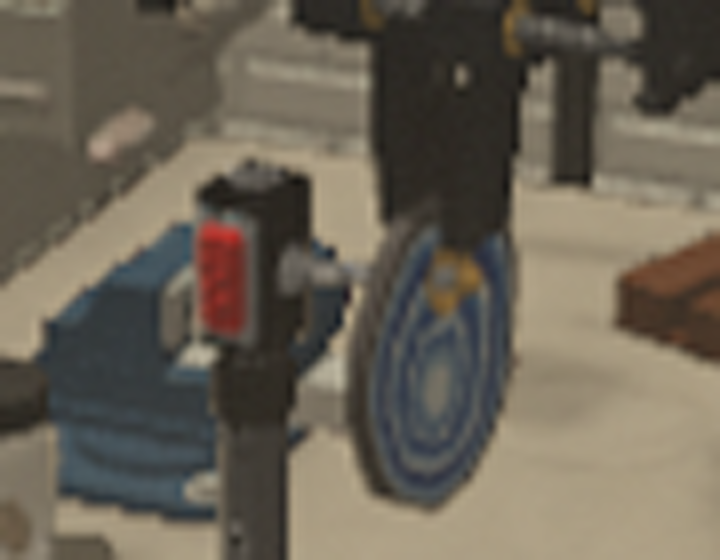

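The peg passes through the hole, with the brass ball visible at (460,268) on the near side, and no contact force shows. I go further in and lower.

```bash
python3 -m crank '{"turn":[[0,0,0],[0,0,0],[0,0,0],[0,0,0],[0,0,0],[0,0,0],[0,0,0],[0,0,0]],"xyz":[[4,-0.6,-0.7],[4,-0.6,-0.7],[4,-0.6,-0.7],[4,-0.6,-0.7],[4,-0.6,-0.7],[0,0,0],[0,0,0],[0,0,0]],"claw":[0,0,0,0,0,0,0,0]}' 30
python3 -m crank '{"turn":[[0,0,0],[0,0,0],[0,0,0],[0,0,0],[0,0,0],[0,0,0],[0,0,0],[0,0,0]],"xyz":[[0,0,-1],[0,0,-1],[0,0,-1],[0,0,-1],[0,0,0],[0,0,0],[0,0,0],[0,0,0]],"claw":[0,0,0,0,0,0,0,0]}' 30
```

```text
time_s: 9.62
tcp_pos: [0.5128, 0.017, 0.1864]
ee_rot: [[0.158, 0.988, -0.0], [0.988, -0.158, -0.0], [-0.0, -0.0, -1.0]]
contact_force: [0.5, -0.0, -1.0]
opening: 0.0066
finger_force: 30.0
time_s: 10.28
tcp_pos: [0.5131, 0.017, 0.1826]
ee_rot: [[0.158, 0.988, 0.0], [0.988, -0.158, 0.0], [0.0, 0.0, -1.0]]
contact_force: [-0.7, 0.4, -1.6]
opening: 0.0068
finger_force: 30.0
```

```bash
python3 -m crank '{"turn":[[0,0,0],[0,0,0],[0,0,0],[0,0,0],[0,0,0]],"xyz":[[0,0,-0.7],[0,0,-0.8],[0,0,0],[0,0,0],[0,0,0]],"claw":[0,0,0,0,0]}' 30
python3 -m crank '{"turn":[[0,0,0],[0,0,0],[0,0,0],[0,0,0],[0,0,0],[0,0,0],[0,0,0],[0,0,0],[0,0,0],[0,0,0],[0,0,0],[0,0,0]],"xyz":[[0,0,0],[0,0,0],[0,0,0],[0,0,0],[0,0,0],[0,0,0],[0,0,0],[0,0,0],[0,0,0],[0,0,0],[0,0,0],[0,0,0]],"claw":[8.5,9,9.5,10,11,12,13,14,15,16,17,17]}'
python3 - <<'E'
from bench import *;import cv2,numpy as np
a=snapshot("side")["image"]
cv2.imwrite("pics/side6.png",a);cv2.imwrite("pics/a6.png",cv2.resize(a[180:250,260:350],(720,560),interpolation=2))
E
```

```text
time_s: 10.7
tcp_pos: [0.5131, 0.017, 0.1811]
ee_rot: [[0.157, 0.988, 0.0], [0.988, -0.157, 0.0], [0.0, 0.0, -1.0]]
contact_force: [-0.3, -0.9, -1.4]
opening: 0.0066
finger_force: 30.0
time_s: 11.7
tcp_pos: [0.5131, 0.017, 0.1811]
ee_rot: [[0.157, 0.988, 0.0], [0.988, -0.157, -0.0], [0.0, 0.0, -1.0]]
contact_force: [-0.7, 0.2, -0.2]
opening: 0.0151
finger_force: 0.0
```

View pics/a6.png

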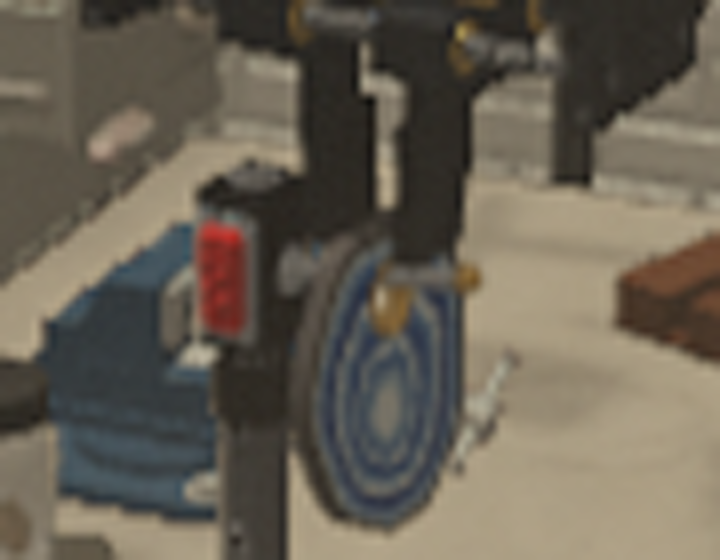

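The slice hangs on the peg and the fingers are off it. The load has left the wrist. I go straight up, then start the turn and check the last joint.

```bash
python3 -m crank '{"turn":[[0,0,0],[0,0,0],[0,0,0],[0,0,0],[0,0,0],[0,0,0],[0,0,0],[0,0,0],[0,0,0],[0,0,0],[0,0,0],[0,0,-0.1],[0,0,-0.1],[0,0,0],[0,0,0]],"xyz":[[0,0,2],[0,0,3],[0,0,4],[0,0,6],[0,0,8],[0,0,10],[0,0,14],[0,0,14],[0,0,14],[0,0,10],[0,0,0],[0,0,0],[0,0,0],[0,0,0],[0,0,0]],"claw":[17,17,17,17,17,17,17,17,17,17,30,50,70,80,80]}'
python3 - <<'E'
from bench import *;import numpy as np
s=get_state();print(np.round(s["joints"],1),s["opening"])
E
```

```text
time_s: 13.0
tcp_pos: [0.5129, 0.017, 0.266]
ee_rot: [[0.348, 0.938, -0.0], [0.938, -0.348, -0.0], [-0.0, -0.0, -1.0]]
contact_force: [0.0, -0.7, -0.0]
opening: 0.0461
finger_force: 0.0
[  6.5  29.9 -21.1 106.5  14.4  46.2 -42.5] 0.046137269046311935
```

```bash
python3 -m crank '{"turn":[[0,0,-0.11],[0,0,-0.11],[0,0,-0.11],[0,0,-0.11],[0,0,-0.11],[0,0,-0.11],[0,0,-0.11],[0,0,-0.11],[0,0,-0.11],[0,0,-0.11],[0,0,-0.11],[0,0,-0.11],[0,0,-0.051],[0,0,0],[0,0,0],[0,0,0]],"xyz":[[4,-0.5,0],[4,-0.5,0],[4,-0.5,0],[4,-0.5,0],[4,-0.5,0],[4,-0.5,0],[4,-0.5,0],[4,-0.5,0],[4,-0.5,0],[4,-0.5,0],[5,-0.4,0],[0,0,0],[0,0,0],[0,0,0],[0,0,0],[0,0,0]],"claw":[80,80,80,80,80,80,80,80,80,80,80,80,80,80,80,80]}'
python3 - <<'E'
from bench import *;import cv2,numpy as np
s=get_state();print(np.round(s["joints"],1),s["opening"])
a=snapshot("side")["image"];b=snapshot("top")["image"]
cv2.imwrite("pics/side7.png",a);cv2.imwrite("pics/top7.png",b)
cv2.imwrite("pics/a7.png",np.hstack([cv2.resize(a[145:255,240:340],(500,550),interpolation=2),cv2.resize(b[160:270,240:300],(300,550),interpolation=2)]))
E
```

```text
time_s: 14.33
tcp_pos: [0.5579, 0.0117, 0.2659]
ee_rot: [[0.988, -0.155, -0.0], [-0.155, -0.988, 0.0], [-0.0, -0.0, -1.0]]
contact_force: [0.4, 0.4, -0.0]
opening: 0.0706
finger_force: 0.0
[  -7.4   32.3    2.4  100.    -1.7   47.8 -103.1] 0.07061580730473035
```

View pics/a7.png

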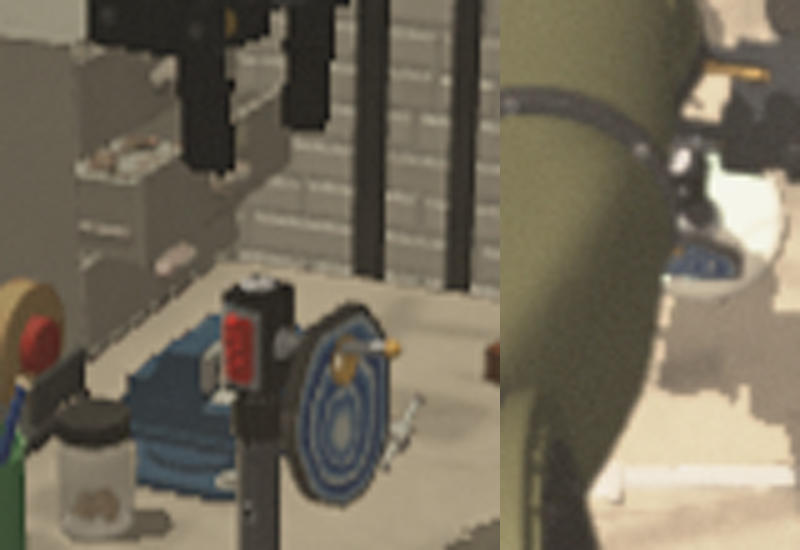

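The slice hangs free near the middle of the peg, with the hole at crop (345,365). The fingers straddle the head at (256,150), and the column is down. I descend around the head.

```bash
python3 -m crank '{"turn":[[0,0,0],[0,0,0],[0,0,0],[0,0,0],[0,0,0],[0,0,0],[0,0,0],[0,0,0],[0,0,0],[0,0,0],[0,0,0],[0,0,0],[0,0,0],[0,0,0]],"xyz":[[0,0,-10],[0,0,-15],[0,0,-15],[0,0,-12],[0,0,-10],[0,0,-10],[0,0,-10],[0,0,-10],[0,0,-10],[0,0,-8],[0,0,-7],[0,0,0],[0,0,0],[0,0,0]],"claw":[80,80,80,80,80,80,80,80,80,80,80,80,80,80]}'
python3 -m crank '{"turn":[[0,0,0],[0,0,0],[0,0,0],[0,0,0],[0,0,0],[0,0,0],[0,0,0],[0,0,0],[0,0,0],[0,0,0]],"xyz":[[0,0,0],[0,0,0],[0,0,0],[0,0,0],[0,0,0],[0,0,0],[0,0,0],[0,0,0],[0,0,0],[0,0,0]],"claw":[70,60,55,50,47,45,44,43,42,42]}' 4
```

```text
time_s: 15.6
tcp_pos: [0.5584, 0.0116, 0.1494]
ee_rot: [[0.987, -0.158, 0.001], [-0.158, -0.987, -0.0], [0.001, -0.0, -1.0]]
contact_force: [-0.1, -0.1, -0.7]
opening: 0.0707
finger_force: 0.0
time_s: 16.43
tcp_pos: [0.5585, 0.0129, 0.1493]
ee_rot: [[0.988, -0.157, 0.001], [-0.157, -0.988, 0.001], [0.001, -0.002, -1.0]]
contact_force: [0.3, 5.3, 2.6]
opening: 0.0372
finger_force: 2.7
```

```bash
python3 -m crank '{"turn":[[0,0,0],[0,0,0],[0,0,0],[0,0,0],[0,0,0],[0,0,0],[0,0,0],[0,0,0],[0,0,0],[0,0,0]],"xyz":[[0.2,1.5,0],[0,0,0],[0,0,0],[0,0,0],[0,0,0],[0,0,0],[0,0,0],[0,0,0],[0,0,0],[0,0,0]],"claw":[42,41,40,39,38,37,36,36,36,36]}' 30
```

```text
time_s: 17.27
tcp_pos: [0.5584, 0.0122, 0.1493]
ee_rot: [[0.987, -0.159, 0.0], [-0.159, -0.987, -0.001], [0.0, 0.001, -1.0]]
contact_force: [-0.2, 2.6, 5.1]
opening: 0.0319
finger_force: 28.9
```

```bash
python3 -m crank '{"turn":[[0,0,0],[0,0,0],[0,0,0],[0,0,0]],"xyz":[[0,0,0],[0,0,0],[0,0,0],[0,0,0]],"claw":[30,30,30,30]}' 30
python3 - <<'E'
from bench import *;import cv2,numpy as np
s=get_state();print(np.round(s["ft_torque"],2))
a=snapshot("side")["image"]
cv2.imwrite("pics/side8.png",a);cv2.imwrite("pics/a8.png",cv2.resize(a[170:250,250:350],(750,600),interpolation=2))
E
```

```text
time_s: 17.6
tcp_pos: [0.5584, 0.0122, 0.1493]
ee_rot: [[0.987, -0.159, 0.0], [-0.159, -0.987, -0.001], [0.001, 0.001, -1.0]]
contact_force: [-0.2, 2.1, 5.8]
opening: 0.0323
finger_force: 30.0
[ 1.2  -0.01 -0.03]
```

View pics/a8.png

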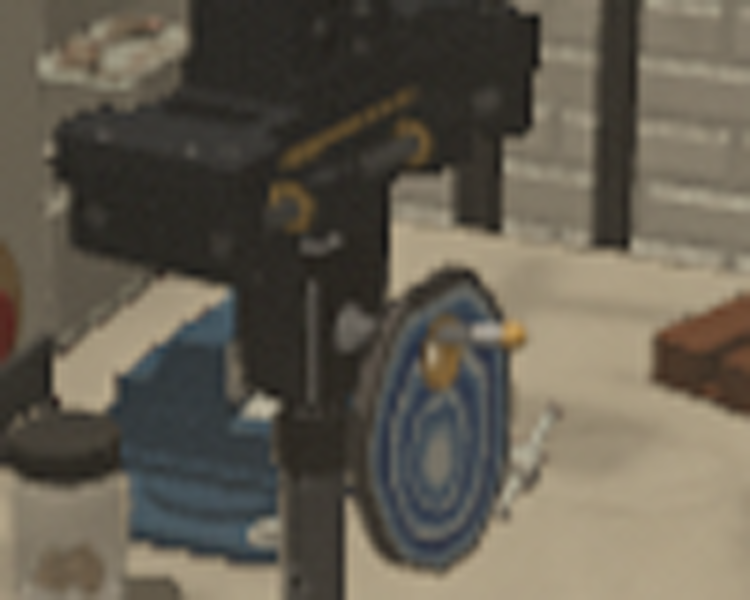

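The head is gripped with the button covered, and the slice is clear. I test with a small lift and watch the force.

```bash
python3 -m crank '{"turn":[[0,0,0],[0,0,0],[0,0,0],[0,0,0],[0,0,0],[0,0,0]],"xyz":[[0,0,1],[0,0,1],[0,0,1],[0,0,1],[0,0,0],[0,0,0]],"claw":[30,30,30,30,30,30]}' 30
```

```text
time_s: 18.15
tcp_pos: [0.5583, 0.0123, 0.1529]
ee_rot: [[0.987, -0.158, -0.0], [-0.158, -0.987, -0.001], [0.0, 0.001, -1.0]]
contact_force: [2.4, -0.5, -5.1]
opening: 0.0321
finger_force: 30.0
```

The force is −5 N, which matches the weight of column and slice plus drag, so the catch is free. I keep lifting smoothly.

```bash
python3 -m crank '{"turn":[[0,0,0],[0,0,0],[0,0,0],[0,0,0],[0,0,0],[0,0,0],[0,0,0],[0,0,0],[0,0,0],[0,0,0],[0,0,0],[0,0,0],[0,0,0],[0,0,0],[0,0,0],[0,0,0],[0,0,0],[0,0,0],[0,0,0],[0,0,0]],"xyz":[[0,0,1],[0,0,2],[0,0,2],[0,0,2],[0,0,2],[0,0,2],[0,0,2],[0,0,2],[0,0,2],[0,0,2],[0,0,2],[0,0,2],[0,0,2],[0,0,2],[0,0,2],[0,0,2],[0,0,2],[0,0,2],[0,0,1],[0,0,0]],"claw":[30,30,30,30,30,30,30,30,30,30,30,30,30,30,30,30,30,30,30,30]}' 30
python3 -m crank '{"turn":[[0,0,0],[0,0,0],[0,0,0],[0,0,0],[0,0,0],[0,0,0],[0,0,0],[0,0,0],[0,0,0],[0,0,0],[0,0,0],[0,0,0],[0,0,0],[0,0,0],[0,0,0],[0,0,0],[0,0,0],[0,0,0],[0,0,0],[0,0,0]],"xyz":[[0,0,1],[0,0,2],[0,0,2],[0,0,2],[0,0,2],[0,0,2],[0,0,2],[0,0,2],[0,0,2],[0,0,2],[0,0,2],[0,0,2],[0,0,2],[0,0,2],[0,0,2],[0,0,2],[0,0,2],[0,0,2],[0,0,1],[0,0,0]],"claw":[30,30,30,30,30,30,30,30,30,30,30,30,30,30,30,30,30,30,30,30]}' 30
```

```text
time_s: 19.82
tcp_pos: [0.5583, 0.0124, 0.1895]
ee_rot: [[0.987, -0.158, 0.0], [-0.158, -0.987, -0.001], [0.001, 0.001, -1.0]]
contact_force: [3.1, -3.1, -3.5]
opening: 0.0325
finger_force: 30.0
time_s: 21.48
tcp_pos: [0.5583, 0.0123, 0.2254]
ee_rot: [[0.987, -0.158, 0.0], [-0.158, -0.987, -0.001], [0.001, 0.001, -1.0]]
contact_force: [2.8, -4.3, -3.0]
opening: 0.0319
finger_force: 30.0
```

```bash
python3 -m crank '{"turn":[[0,0,0],[0,0,0],[0,0,0],[0,0,0],[0,0,0],[0,0,0],[0,0,0]],"xyz":[[0,0,1],[0,0,1],[0,0,1],[0,0,1],[0,0,0],[0,0,0],[0,0,0]],"claw":[30,30,30,30,30,30,30]}' 30
python3 -m crank '{"turn":[[0,0,0],[0,0,0],[0,0,0],[0,0,0]],"xyz":[[0,0,0.7],[0,0,0.5],[0,0,0],[0,0,0]],"claw":[30,30,30,30]}' 30
```

```text
time_s: 22.07
tcp_pos: [0.5583, 0.0123, 0.2293]
ee_rot: [[0.987, -0.158, 0.0], [-0.158, -0.987, -0.001], [0.001, 0.001, -1.0]]
contact_force: [3.7, -4.6, -3.9]
opening: 0.0324
finger_force: 30.0
time_s: 22.4
tcp_pos: [0.5583, 0.0123, 0.2299]
ee_rot: [[0.987, -0.158, 0.0], [-0.158, -0.987, -0.001], [0.0, 0.001, -1.0]]
contact_force: [4.0, -4.4, -7.8]
opening: 0.0323
finger_force: 30.0
```

```bash
python3 -m crank '{"turn":[[0,0,0],[0,0,0],[0,0,0],[0,0,0],[0,0,0],[0,0,0]],"xyz":[[0,0,0.4],[0,0,0.4],[0,0,0],[0,0,0],[0,0,0],[0,0,0]],"claw":[30,30,30,30,30,30]}' 30
python3 - <<'E'
from bench import *;import cv2,numpy as np
print(np.abs(get_state()["dq"]).max())
a=snapshot("side")["image"]
cv2.imwrite("pics/side9.png",a);cv2.imwrite("pics/a9.png",cv2.resize(a[160:260,240:350],(660,600),interpolation=2))
E
```

```text
time_s: 22.9
tcp_pos: [0.5582, 0.0123, 0.23]
ee_rot: [[0.987, -0.158, -0.001], [-0.158, -0.987, -0.001], [-0.0, 0.001, -1.0]]
contact_force: [5.6, -5.0, -14.0]
opening: 0.0324
finger_force: 30.0
0.08223973858782188
```

View pics/a9.png

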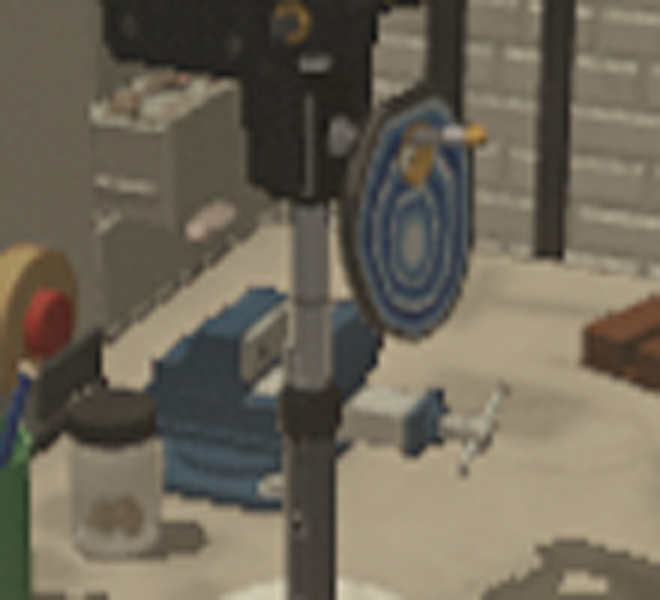

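The column is fully out: the first ring is well clear at (310,300) and the second is just at the collar (310,382). The slice hangs free and the force is rising against a hard stop. I ease the upward push slightly, then hand in.

```bash
python3 -m crank '{"turn":[[0,0,0],[0,0,0],[0,0,0],[0,0,0],[0,0,0],[0,0,0]],"xyz":[[0,0,-0.4],[0,0,0],[0,0,0],[0,0,0],[0,0,0],[0,0,0]],"claw":[30,30,30,30,30,30]}' 30
python3 -c "
from bench import *
print(hand_in())"
```

```text
time_s: 23.45
tcp_pos: [0.5582, 0.0123, 0.2299]
ee_rot: [[0.987, -0.158, -0.0], [-0.158, -0.987, -0.001], [-0.0, 0.001, -1.0]]
contact_force: [4.9, -3.5, -11.4]
opening: 0.0321
finger_force: 30.0
the job is handed in; nothing more can be done
None
```

The blue slice hangs free on the peg and the column is held at its second stop with the button squeezed, all in 23.5 s of robot time; the job is handed in, and I saw no contact with the other objects.

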